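Refit the driver module on the analyser's control rail

TASK

Take the narrow rail-mount module standing on the bench and fit it on the free stretch of rail between the power supply and the terminal blocks: hang its hook lip over the rail's upper edge, then tilt it down until the spring foot clip snaps under the lower edge and it sits flat and square on the rail. Never press or pry on the rail with more than 30 N, and leave the bottle, the tube rack and the screwdriver where they are.

Things in the scene. Friction and masses are not known exactly. Their poses are not given: they have to be found in the camera images.
- module_nose (a point): loose rail-mount module: grey plastic housing, 22.5 mm wide, 0.14 kg. Axes: x from its foot end to its hook end, y across, z out of its back to its face. This point is the centre of the raised nose, the part to grip: 45 (x) x 22.5 (y) x 32 mm (z). At the start the module stands on its back, z up, this point 55 mm above the bench
- module_back (a point): same module and axes: centre of the flat underside that rests on the rail, 46 mm below module_nose. From here the base runs x -45 to 42, z 0 to 30 mm; at the foot end two cheeks (x -45 to -20, z -9 to 0) guide the black foot clip, whose pull tab stands out 8 mm past the end. Fitted, the axes match those of rail and this point lies at rail z 0, x -1 to 1 mm
- hook_lip (a point): tip (upper inner edge) of the module's fixed hook lip, 14.2 mm along x and 4.2 mm below module_back; module axes. A jaw stands below the underside, x 18 to 25, z -9 to 0 from module_back; the lip points from it to -x (x 14.2 to 18, z -9 to -4.2, full width). So the slot that takes the rail's upper flange is 4.2 mm high and 3.8 mm deep
- clip_tooth (a point): tip (upper inner edge) of the tooth of the module's black spring foot clip, 12 mm wide; clip at rest: x -14.5, z -3.2 mm from module_back; module axes. The tooth points to +x. Below its tip a cam face slopes away 34 degrees off the module's z down to z -8.6, so the clip gives way when the foot end is pushed down on the rail's lower edge, then springs under it
- foot_clip (a joint): how far the clip is pushed back (towards the module's -x) against its spring, m: 0 at rest, before fitting and again once snapped in; at most 0.005. It gives about 3 mm to pass the edge. Spring: 3.6 N at rest, 900 N/m. With friction it takes about 4 to 7 N pushed down on the foot end's shoulder, or 12 to 16 N on the nose. Hooked and let go, the module rests with the clip on the lower edge, foot end 10 degrees up
- rail: fixed steel top-hat rail, 310 mm long (y), 35 mm wide (x), on the sloping plate (15 degrees, higher away from the robot) of a white wedge-shaped chassis. Origin: middle of its length and width in the top plane of its flanges. x points up the slope, y along the rail, z square out of the plate. The plate lies at z -15 mm; a 30 mm high wiring duct runs along the plate's lower side at x below -86 mm, an 11 mm high earth bar at x 86 to 98
- rail_upper_edge (a point): the outer top edge of the rail's upper flange at mid-length, at x 17.5, z 0 of rail, same axes. The flange is 2.3 mm thick (z -2.3 to 0) and overhangs its channel wall by 5 mm (x 12.5 to 17.5), with 12.7 mm of free height under it. The lower flange is its mirror image, x -17.5 to -12.5
- psu: fixed power supply on the rail at its +y end: grey housing 54 mm wide along the rail, 60 mm high over the rail. Origin at bench level under the rail's middle line; axes upright, y along the rail. The housing runs y -27 to 27 mm, so the free stretch of rail begins at y -27
- terminals: fixed group of six terminal blocks with end brackets on the rail at its -y end: 47 mm wide along the rail, 43 mm high over the rail. Origin at bench level under the rail's middle line; axes upright, y along the rail. It runs y -23.5 to 23.5 mm, so the free stretch (130 mm or more, up to the power supply) begins at y 23.5
- bottle: bystander: brown reagent bottle, 64 mm across, 150 mm high, origin at its foot
- tube_rack: bystander: white rack of capped sample tubes, 70 x 140 mm, 86 mm high, origin at the centre of its foot
- screwdriver: bystander: screwdriver with a black handle, 190 mm long, lying on the bench

How it is judged:
On the way:
1. the hook lip is under the rail's upper edge while the module is still tilted, foot end raised (x of hook_lip in the frame of rail between 0.0105 and 0.0168 m and z of hook_lip in the frame of rail between -0.009 and -0.0012 m and angle between the z axis of hook_lip and the z axis of rail, either way round above 0.12 rad), for 0.1 s.
At the end, for the whole second after the job is handed in: the module sits flat on the rail (within 0.06 rad) between the power supply and the terminal blocks, square to the rail (within 0.06 rad), its hook lip under the upper flange and the tooth of its foot clip sprung back (within 2 mm) under the lower flange, at rest (angle between the z axis of module_nose and the z axis of rail, either way round below 0.06 rad and angle between the x axis of module_nose and the x axis of rail, either way round below 0.06 rad and x of hook_lip in the frame of rail between 0.011 and 0.0162 m and z of hook_lip in the frame of rail between -0.006 and -0.0015 m and x of clip_tooth in the frame of rail above -0.0168 m and z of clip_tooth in the frame of rail below -0.0015 m and value of joint foot_clip below 0.002 m and y of module_nose in the frame of psu below -0.036 m and y of module_nose in the frame of terminals above 0.032 m and linear speed of module below 0.02 m/s); the robot touches nothing.
It fails at once if the module is pressed or pried on the rail or chassis with more than 30 N, all its contacts there together (contact force between module and chassis above 30 N).
It fails at once if the bottle is moved more than 30 mm (distance of bottle from where it was at the start of the episode above 0.03 m).
It fails at once if the tube rack is moved more than 30 mm (distance of tube_rack from where it was at the start of the episode above 0.03 m).
It fails at once if the screwdriver is moved more than 30 mm (distance of screwdriver from where it was at the start of the episode above 0.03 m).
It also fails if it takes over 66 s, if anything falls off the work surface, if the arm or the gripper's body presses on something with over 40 N, if the wrist force passes 120 N, or if a joint passes its speed limit or range.

ROBOT

A 6-joint arm with a two-finger parallel gripper is mounted at the origin on the work surface. World frame = base frame: x ahead of the robot, y to its left, z up, the work surface at z = 0. Lengths are in m, angles in rad, forces in N, time in s.
With the tool pointing down it reaches from about 0.35 to 0.8 m from the base axis. Payload 7.3 kg.
Tool frame: the origin (TCP) lies at the very end of the fingers, on their centre line; the grasp point (between the pads) lies 19 mm behind it (bot.pinch_z is the distance from the TCP to the grasp point, in m); z points along the fingers, y is the direction in which the jaws open and shut (so a half turn about z gives the same grasp; the last joint's range is limited). The gripper opens to 85 mm and grips with 20 to 120 N. Pads are 22 mm wide; open, the fingers measure 114 mm over their backs; the gripper's body (76 mm by 85 mm) begins 54 mm behind the grasp point. The pads swing forward as they close: fully open they stand 13 mm farther back than shut.
Start: joints at [-1.302, 0.342, 1.524, -0, 1.275, -0.146], TCP at [0.212, -0.48, 0.231] pointing down, gripper open.
Joint ranges: [-2.53, 2.53], [-0.77, 2.02], [0.04, 2.7], [-1, 4.14], [0.28, 2.66], [-3.11, 3.11]. Speed limits (rad/s): [2.57, 2.57, 3.14, 3.14, 3.14, 3.14].

INTERFACE

Orientations are given as a unit quaternion [w, x, y, z].
In Python, from station import bot gives the robot as it stands.
- The arm moves only by the tool send_rows, never from a script. Its argument "commands" is a list of rows, each an object with "gripper": the finger opening in mm, from 0 to 85.4; "xyz": the shift along the tool's x, y, z in units of 30 mm (1.0 is 30 mm), a list of three; "roll": the turn about the tool's z in units of 6 degrees (1.0 is 6 degrees). In form: [{"gripper": gripper, "xyz": [dx, dy, dz], "roll": roll}, ...]. A call has exactly 5 rows; each row is the pose to reach, as a shift and turn from the pose commanded when the call began, along the tool's axes at that moment; what a row does not reach only later rows make up. A row lasts 1/10 s, in which the tool goes at most 50 mm and 8.59 degrees, less where a joint would pass 70% of its speed; a pose out of reach is approached as far as the arm can. A call with a gripper value outside its range is refused whole. The fingers move at their own pace and stop on an object; "force" is the grip in N (left out, the last holds). Time passes only in rows, so rows that repeat a pose let the fingers close, or fill a call up. It gives the time, the measured TCP pose, the force and the opening at its end, in the units of the state.
- bot.state(): the state, without advancing time (a new reading comes with each control period).
- bot.get_image(name): name is "side" or "top"; returns a dict with "img" (420x560x3 uint8, red, green, blue), "fx", "fy", "cx", "cy" (pixels), "extrinsics" (4x4, takes a point from world to camera coordinates). Camera axes: x right, y down, z forward; pixel columns grow to the right and rows downward; lengths in m; the calibration is good to about 2 mm. A picture is of the moment at which its call begins. There is no depth.
- bot.finish_job(): hands the job in, once; it reports no verdict.
Trained networks look in a picture, given as the dict that the camera call returned (one of the last four; its "shot" number tells which), for a name from the list of things; names that differ only in an ending like _2 or _b are one class to them, and where a whole thing is asked for, a point or a joint stands for the part that bears it (a point fixed in the world has none). Each returns a list of dicts, best first, with "score" (0 to 1); they miss things now and then, are a little off and sometimes report something else, mostly with a low value. They report only what shows in the picture. A call takes as long as a camera call.
- bot.search_frame(label, picture): "box" ([left, top, right, bottom] in pixels, round what is visible of it).
The state is a dict: "time_s": time; "joint_positions": joint angles; "dq": joint speeds; "tau": joint torques, N m; "eef_pos": TCP position; "ee_rot": TCP orientation; "ft_force": force on the tool from outside, world axes, zero at the start; "moment": the same for the moment, N m; "gripper_width": finger opening in m.
Only numpy, scipy, OpenCV 4.12 (cv2) and the standard library are available. Lean on these libraries where they do the work, as an engineer would, in place of code of your own. Each camera call takes 0.05 s, during which the arm holds its last target.

## Working session

There is one attempt and no reset: what is moved stays moved. The work goes in short steps, Python scripts to look and compute and a tool call to move; the robot and the scene stay as the last step left them, time stands still between calls to the robot, and variables do not carry over. Pictures are saved under pics/ and viewed, and the job is handed in when it is done.

Besides the shell and the picture viewer there is one more tool, called as a command line: name --argument value ..., lists and objects as JSON in quotes. send_rows: Moves the arm, as the interface text tells. Its arguments: {"type":"object","properties":{"commands":{"type":"array"},"force":{"type":"number"}},"required":["commands"]}

```bash
ls; mkdir -p pics; python3 - <<'E'
from station import bot
import cv2,pickle
print(bot.state(), bot.pinch_z)
d={}
for n in("side","top"):
    p=bot.get_image(n); d[n]=p
    cv2.imwrite(f"pics/{n}0.png",p["img"][:,:,::-1])
    print(n,p["fx"],p["fy"],p["cx"],p["cy"],p["extrinsics"])
    for l in["module_nose","module_back","hook_lip","clip_tooth","rail","rail_upper_edge","psu","terminals","bottle","tube_rack","screwdriver"]:
        try: print(l,[([round(x) for x in r["box"]],round(r["score"],2)) for r in bot.search_frame(l,p)][:3])
        except Exception as e: print(l,e)
pickle.dump(d,open("p0.pkl","wb"))
E
```

```text
pics
{'time_s': 0.0, 'joint_positions': array([-1.30199148e+00,  3.42737351e-01,  1.52504096e+00,  3.46815962e-05,
        1.27537827e+00, -1.46003312e-01]), 'dq': array([ 0.00168683, -0.00023722, -0.0003494 , -0.00106991, -0.00026325,
        0.00104415]), 'tau': array([-5.24554398e-04, -4.33679688e+01, -2.46011299e+01, -2.77488170e-04,
        8.04874522e-03, -2.42618461e-05]), 'eef_pos': array([ 0.21150257, -0.48007075,  0.23061   ]), 'ee_rot': array([-7.81511546e-04,  9.78569507e-01,  2.05915293e-01, -3.14288368e-05]), 'ft_force': array([-0.82163029,  0.80227975, -0.08525569]), 'moment': array([-0.02027337,  0.00499877, -0.03183883]), 'gripper_width': 0.08554233863018937} 0.0187
side 450.1683139105801 450.1683139105801 277.74077409076745 207.53930742738925 [[-8.03411725e-01 -5.95423859e-01 -1.67519866e-04  3.60836200e-01]
 [-3.55574744e-01  4.80006403e-01 -8.01972851e-01  2.81010947e-01]
 [ 4.77594181e-01 -6.44254826e-01 -5.97360459e-01  9.51623937e-01]
 [ 0.00000000e+00  0.00000000e+00  0.00000000e+00  1.00000000e+00]]
module_nose [([324, 174, 352, 201], 0.82)]
module_back [([32
[... 539 characters left out ...]
.55240668657785 [[ 0.01785472 -0.99976885 -0.01197756 -0.08424408]
 [-0.99840951 -0.01718717 -0.05369411  0.52323169]
 [ 0.05347584  0.0129172  -0.99848559  1.15958053]
 [ 0.          0.          0.          1.        ]]
module_nose [([362, 216, 375, 248], 0.82)]
module_back [([366, 217, 377, 246], 0.58), ([181, 169, 292, 193], 0.57)]
hook_lip [([361, 216, 376, 248], 0.59)]
clip_tooth []
rail [([183, 171, 292, 190], 0.97), ([321, 149, 344, 174], 0.44)]
rail_upper_edge [([180, 168, 292, 194], 0.74)]
psu [([183, 170, 211, 204], 0.84)]
terminals [([266, 166, 285, 189], 0.67)]
bottle [([322, 148, 346, 173], 0.8)]
tube_rack [([372, 141, 430, 179], 0.68)]
screwdriver [([166, 242, 201, 296], 0.58)]
```

```bash
python3 - <<'E'
import cv2,pickle
d=pickle.load(open("p0.pkl","rb"))
im=d["side"]["img"][:,:,::-1][120:380,140:400]
cv2.imwrite("pics/side_c.png",cv2.resize(im,None,fx=2.3,fy=2.3,interpolation=cv2.INTER_CUBIC))
im=d["top"]["img"][:,:,::-1][130:310,150:440]
cv2.imwrite("pics/top_c.png",cv2.resize(im,None,fx=2.7,fy=2.7,interpolation=cv2.INTER_CUBIC))
E
```

```text
(no output)
```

View pics/side_c.png

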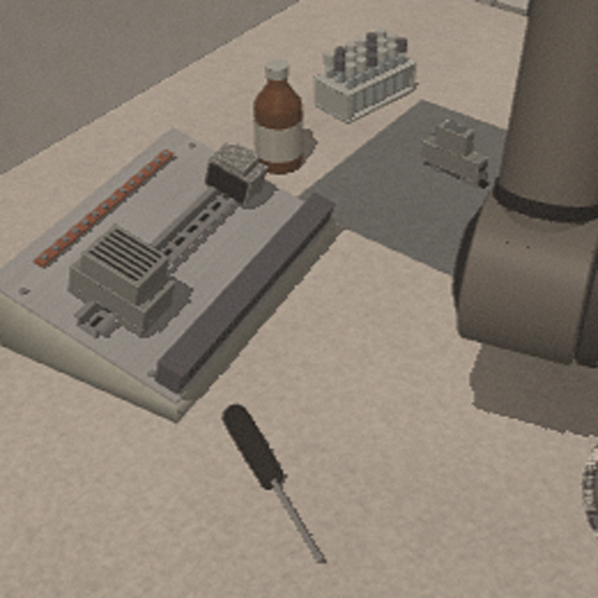

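View pics/top_c.png

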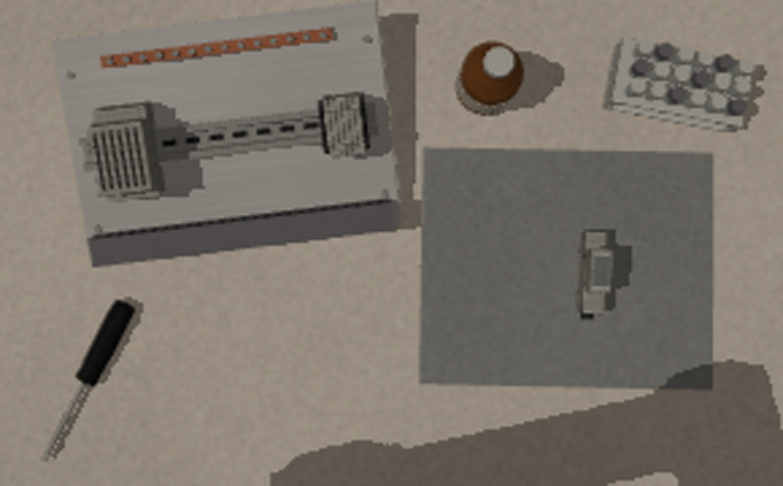

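View pics/side0.png

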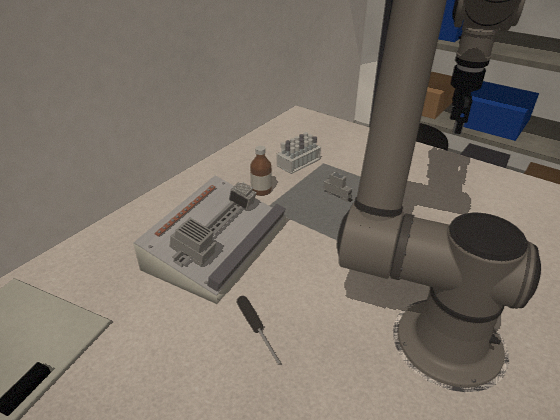

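```bash
python3 - <<'E'
import cv2,pickle
d=pickle.load(open("p0.pkl","rb"))
def crop(n,l,t,r,b,f,name):
    im=d[n]["img"][:,:,::-1][t:b,l:r]
    im=cv2.resize(im,None,fx=f,fy=f,interpolation=cv2.INTER_NEAREST)
    im=cv2.convertScaleAbs(im,alpha=1.5)
    for x in range((l+9)//10*10,r,10):
        cv2.putText(im,str(x),((x-l)*f,8),0,.3,(0,255,255)); cv2.line(im,((x-l)*f,10),((x-l)*f,14),(0,255,255))
    for y in range((t+9)//10*10,b,10):
        cv2.putText(im,str(y),(0,(y-t)*f+3),0,.3,(0,255,255))
    cv2.imwrite(f"pics/{name}.png",im)
crop("side",165,175,265,255,8,"s_rail")
crop("top",178,160,300,215,6,"t_rail")
crop("side",315,160,365,210,10,"s_mod")
crop("top",350,205,390,255,10,"t_mod")
E
```

```text
(no output)
```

View pics/s_rail.png

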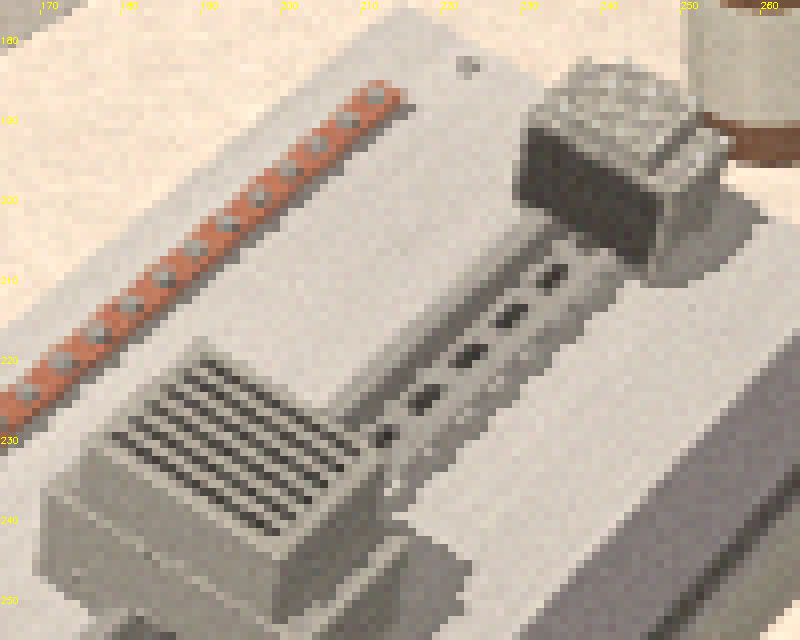

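View pics/t_rail.png

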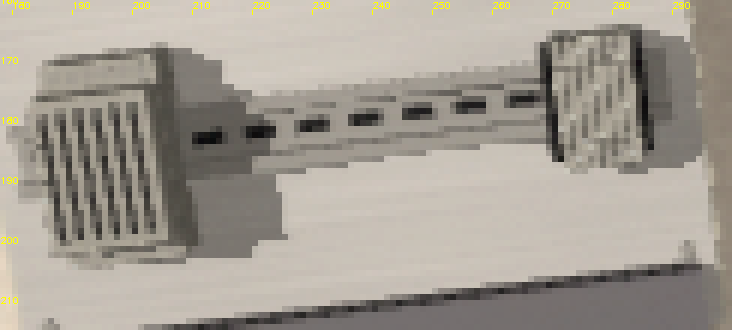

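View pics/s_mod.png

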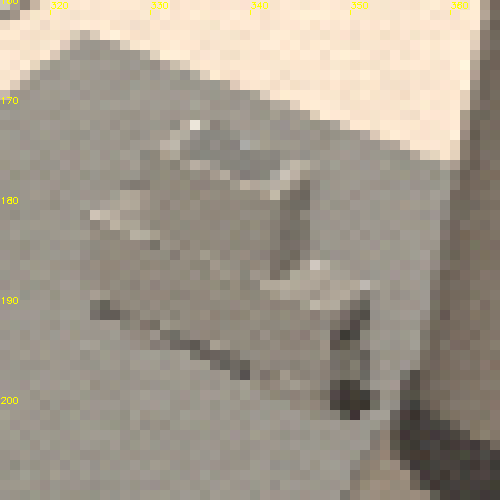

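View pics/t_mod.png

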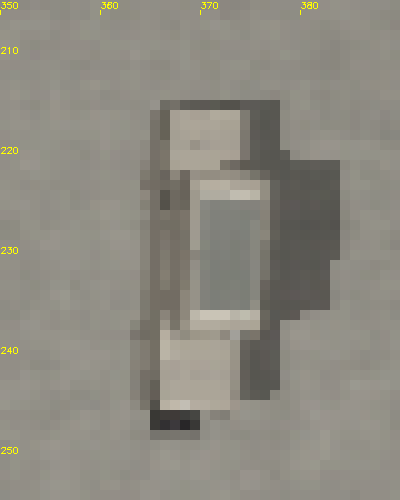

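```bash
cat > h.py <<'E'
import numpy as np,pickle,cv2
from scipy.optimize import least_squares
from scipy.spatial.transform import Rotation as R
def proj(p,X):
    E=p["extrinsics"]; c=np.atleast_2d(X)@E[:3,:3].T+E[:3,3]
    return np.c_[p["fx"]*c[:,0]/c[:,2]+p["cx"],p["fy"]*c[:,1]/c[:,2]+p["cy"]]
def railR(yaw): return R.from_euler("z",yaw).as_matrix()@R.from_euler("y",-np.radians(15)).as_matrix()
E
python3 - <<'E'
from h import *
d=pickle.load(open("p0.pkl","rb")); S,T=d["side"],d["top"]
def P(p): return p["extrinsics"][:3]*1.0
K=lambda p:np.array([[p["fx"],0,p["cx"]],[0,p["fy"],p["cy"]],[0,0,1]])
s=np.array([(212,229.5),(217.5,225),(222.7,219.5),(228,214.5),(233.2,209.5)])-.5
t=np.array([(211,182.8),(220,181.5),(229,180.5),(238,179.3),(246.5,178.2),(255.5,177.2),(264.5,176.2)])-.5
for sh in range(3):
    X=cv2.triangulatePoints(K(S)@P(S),K(T)@P(T),s.T.copy(),t[sh:sh+5].T.copy()); X=(X[:3]/X[3]).T
    e=[np.abs(proj(S,X)-s).mean(),np.abs(proj(T,X)-t[sh:sh+5]).mean()]
    print(sh,e);print(X.round(4))
# module
m=np.array
tp=[((42,11.25,30),(366.6,216)),((42,-11.25,30),(374.3,216)),((-45,11.25,30),(366,245.8)),((-45,-11.25,30),(373.2,245.8)),
((22.5,11.25,62),(369,222)),((22.5,-11.25,62),(376.7,222)),((-22.5,11.25,62),(368.7,238)),((-22.5,-11.25,62),(376.2,238))]
sp=[((-45,11.25,30),(348.3,190.7)),((42,11.25,30),(323,181.8)),((-22.5,11.25,62),(342,179.5)),((22.5,11.25,62),(330,175)),((-22.5,-11.25,62),(345.3,176.5)),((22.5,-11.25,62),(334,172)),((-45,-11.25,30),(351.7,188.7))]
def pts(v,L):
    o=m([v[0],v[1],v[3] if len(v)>3 else .009]); return o+m([a for a,_ in L])/1000@R.from_euler("z",v[2]).as_matrix().T
def f(v): return np.r_[(proj(T,pts(v,tp))-m([b for _,b in tp])+.5).ravel(),(proj(S,pts(v,sp))-m([b for _,b in sp])+.5).ravel()]
for v0 in([.44,-.3,0],[.44,-.3,0,.009]):
    r=least_squares(f,v0,loss="soft_l1"); print(r.x); print(f(r.x).reshape(-1,2).round(1).tolist())
E
```

```text
0 [np.float64(2.5255021774892925), np.float64(3.5697757173758164)]
[[0.5769 0.1165 0.1018]
 [0.5813 0.0926 0.0981]
 [0.5851 0.0684 0.0981]
 [0.589  0.044  0.097 ]
 [0.5922 0.0205 0.0973]]
1 [np.float64(1.2775087738022024), np.float64(1.8506236168200048)]
[[0.5883 0.0991 0.0835]
 [0.5922 0.0748 0.0802]
 [0.5964 0.0501 0.0802]
 [0.5997 0.0263 0.0802]
 [0.6032 0.0014 0.0798]]
2 [np.float64(0.07348489659084692), np.float64(0.10754438258209405)]
[[ 0.5996  0.0814  0.0652]
 [ 0.6039  0.0564  0.0617]
 [ 0.6074  0.0323  0.0629]
 [ 0.611   0.0071  0.0622]
 [ 0.6145 -0.0183  0.0621]]
[ 0.46703449 -0.32278957 -0.02002703]
[[-0.1, -0.7], [0.1, -0.4], [-0.3, -0.1], [0.4, 0.2], [-0.4, -0.1], [-0.1, 0.2], [-0.6, 0.0], [0.0, 0.4], [-0.2, 0.6], [0.4, -0.4], [0.5, 0.1], [-0.5, -0.4], [1.2, -0.1], [-0.5, -0.6], [0.3, -0.8]]
[ 0.46721377 -0.32328673 -0.01934603  0.00774715]
[[-0.0, -0.7], [0.1, -0.4], [-0.2, -0.2], [0.5, 0.1], [-0.4, -0.2], [0.0, 0.1], [-0.5, -0.0], [0.1, 0.3], [-0.2, 0.8], [0.4, -0.2], [0.5, 0.4], [-0.5, -0.1], [1.1, 0.1], [-0.5, -0.3], [0.3, -0.6]]
```

```bash
cat >> h.py <<'E'
def rect(p,o,Rm,z,x0=-.06,x1=.06,y0=-.09,y1=.09,st=.0005):
    xs=np.arange(x1,x0,-st); ys=np.arange(y1,y0,-st)
    gx,gy=np.meshgrid(xs,ys,indexing="ij")
    X=np.c_[gx.ravel(),gy.ravel(),np.full(gx.size,z)]@Rm.T+o
    uv=proj(p,X).astype(np.float32).reshape(gx.shape+(2,))
    return cv2.remap(p["img"],uv[...,0],uv[...,1],cv2.INTER_LINEAR),xs,ys
E
python3 - <<'E'
from h import *
d=pickle.load(open("p0.pkl","rb"))
yaw=.148; Rm=railR(yaw)
o=np.array([.6074,.0323,.0625])+.0137*Rm[:,2]
print(o,Rm)
out=[]
for n in("side","top"):
    im,xs,ys=rect(d[n],o,Rm,0)
    im=cv2.resize(im[:,:,::-1],None,fx=2.2,fy=1.1*2); im=cv2.convertScaleAbs(im,alpha=1.4)
    for k in(-17.5,-12.5,0,12.5,17.5):
        r=int((60-k)/.5*2.2); cv2.line(im,(0,r),(12,r),(0,0,255),1); cv2.line(im,(780,r),(800,r),(0,0,255),1)
    out.append(im)
    g,xs,ys=rect(d[n],o,Rm,0,y0=-.035,y1=.0)
    print(n);
    pr=g.mean(axis=(1,2)); 
    print([(round(1000*xs[i],1),round(pr[i])) for i in range(60,180,2)])
cv2.imwrite("pics/rs.png",out[0]);cv2.imwrite("pics/rt.png",out[1])
E
```

```text
[0.60389294 0.03177713 0.07573318] [[ 0.9553663  -0.14746029 -0.25598963]
 [ 0.14243571  0.98906798 -0.03816553]
 [ 0.25881905  0.          0.96592583]]
side
[(np.float64(30.0), 136), (np.float64(29.0), 136), (np.float64(28.0), 136), (np.float64(27.0), 137), (np.float64(26.0), 138), (np.float64(25.0), 138), (np.float64(24.0), 138), (np.float64(23.0), 137), (np.float64(22.0), 137), (np.float64(21.0), 137), (np.float64(20.0), 136), (np.float64(19.0), 136), (np.float64(18.0), 135), (np.float64(17.0), 133), (np.float64(16.0), 129), (np.float64(15.0), 124), (np.float64(14.0), 119), (np.float64(13.0), 114), (np.float64(12.0), 111), (np.float64(11.0), 109), (np.float64(10.0), 108), (np.float64(9.0), 103), (np.float64(8.0), 93), (np.float64(7.0), 82), (np.float64(6.0), 74), (np.float64(5.0), 69), (np.float64(4.0), 67), (np.float64(3.0), 67), (np.float64(2.0), 67), (np.float64(1.0), 71), (np.float64(-0.0), 80), (np.float64(-1.0), 93), (np.float64(-2.0), 103), (np.float64(-3.0), 106), (np.float64(-4.0), 102), (np.float64(-5.0), 93), (np.float64(-6.0), 85), (np.float64(-7.0), 79), (np.float64(-
[... 1334 characters left out ...]
64(-2.0), 62), (np.float64(-3.0), 74), (np.float64(-4.0), 88), (np.float64(-5.0), 98), (np.float64(-6.0), 102), (np.float64(-7.0), 101), (np.float64(-8.0), 99), (np.float64(-9.0), 92), (np.float64(-10.0), 86), (np.float64(-11.0), 85), (np.float64(-12.0), 90), (np.float64(-13.0), 97), (np.float64(-14.0), 101), (np.float64(-15.0), 102), (np.float64(-16.0), 101), (np.float64(-17.0), 100), (np.float64(-18.0), 100), (np.float64(-19.0), 105), (np.float64(-20.0), 115), (np.float64(-21.0), 123), (np.float64(-22.0), 128), (np.float64(-23.0), 129), (np.float64(-24.0), 129), (np.float64(-25.0), 129), (np.float64(-26.0), 129), (np.float64(-27.0), 130), (np.float64(-28.0), 130), (np.float64(-29.0), 130)]
```

View pics/rs.png

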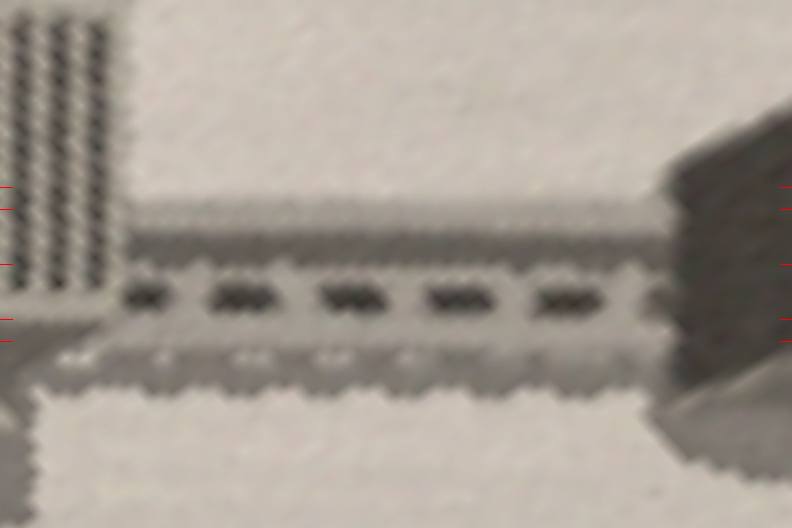

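View pics/rt.png

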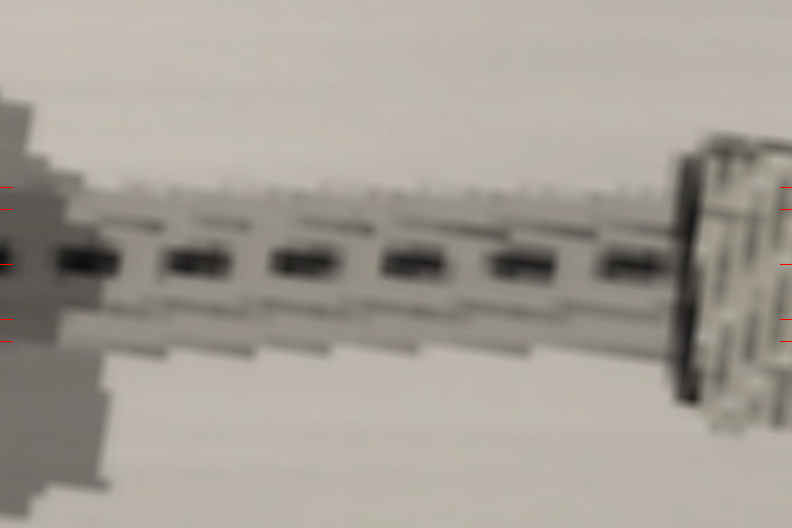

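```bash
cat > fit.py <<'E'
from h import *
d=pickle.load(open("p0.pkl","rb"))
def run(o,yaw,verbose=True):
    Rm=railR(yaw); obs=[]
    for n,yr in(("side",(-.05,.045)),("top",(-.045,.03))):
        for y1 in np.arange(yr[0]+.0,yr[1],.012):
            g,xs,ys=rect(d[n],o,Rm,0,y0=y1,y1=y1+.012,x0=.0,x1=.03)
            pr=g.mean(axis=(1,2))
            i0=0
            hi=pr[:8].mean(); 
            # plate->flange edge: first half-level crossing
            lo=102 if n=="top" else 109
            k=np.where(pr<(hi+lo)/2)[0][0]
            obs.append((n,xs[k],y1+.006))
    return obs
o=np.array([.60389,.03178,.07573]); yaw=.148
for it in range(3):
    obs=run(o,yaw); Rm=railR(yaw)
    px=[(d[n],proj(d[n],Rm@[x,y,0]+o)[0]) for n,x,y in obs]
    if it==0: print([(n,round(x*1e3,1),round(y*1e3)) for n,x,y in obs])
    # residual: distance from px to projected line
    def f(v):
        Ro=railR(v[2]); oo=np.array([v[0],o[1],v[1]]); r=[]
        for p,u in px:
            a,b=proj(p,np.array([[.0175,-.1,0],[.0175,.1,0]])@Ro.T+oo); t=(b-a)/np.linalg.norm(b-a)
            w=u-a; r.append(t[0]*w[1]-t[1]*w[0])
        return np.array(r)
    r=least_squares(f,[o[0],o[2],yaw],loss="soft_l1",f_scale=.3); o=np.array([r.x[0],o[1],r.x[1]]); yaw=r.x[2]
    print(o,yaw,f(r.x).round(2))
E
python3 fit.py
```

```text
[('side', np.float64(15.0), -44), ('side', np.float64(15.0), -32), ('side', np.float64(14.5), -20), ('side', np.float64(14.0), -8), ('side', np.float64(14.5), 4), ('side', np.float64(15.0), 16), ('side', np.float64(15.0), 28), ('side', np.float64(15.0), 40), ('top', np.float64(16.0), -39), ('top', np.float64(16.5), -27), ('top', np.float64(16.5), -15), ('top', np.float64(17.0), -3), ('top', np.float64(17.0), 9), ('top', np.float64(17.0), 21), ('top', np.float64(17.0), 33)]
[0.6037104  0.03178    0.07200988] 0.13987688010519958 [ 0.18  0.16 -0.04 -0.25 -0.1   0.04  0.01 -0.02 -0.15 -0.01 -0.04  0.1
  0.07  0.03 -0.  ]
[0.6036924  0.03178    0.07202259] 0.14505944446413277 [ 0.11  0.13 -0.03 -0.18  0.01  0.03  0.05 -0.11 -0.07 -0.04 -0.02  0.
  0.02  0.04  0.07]
[0.60372204 0.03178    0.07188603] 0.1419240506068807 [ 0.23  0.05 -0.13 -0.14  0.02  0.01 -0.   -0.01 -0.14  0.03  0.01  0.
 -0.01  0.15 -0.04]
```

```bash
cat >> h.py <<'E'
def st():
    from station import bot
    s=bot.state(); q=s["ee_rot"]; M=R.from_quat([q[1],q[2],q[3],q[0]]).as_matrix(); return s,M
def goto(p,yaw=None):
    s,M=st(); dl=M.T@(np.array(p)-s["eef_pos"])
    cy=np.arctan2(M[1,0],M[0,0]); 
    print("t",round(s["time_s"],2),"pos",s["eef_pos"].round(4),"yaw",cy.round(4),"tilt",M[2].round(3),"F",s["ft_force"].round(1),"M",s["moment"].round(2),"w",round(s["gripper_width"]*1e3,1))
    print("xyz",(dl/.03).round(3),"roll",None if yaw is None else round(-np.degrees(yaw-cy)/6,3))
E
python3 -c "
from h import *
goto([.467,-.323,.13],-.02)"
```

```text
t 1.2 pos [ 0.2116 -0.4805  0.2313] yaw 0.4148 tilt [-0.  0. -1.] F [0.5 0.2 0.6] M [ 0.02  0.05 -0.05] w 85.2
xyz [ 9.907 -1.373  3.376] roll 4.152
```

send_rows --commands '[{"gripper": 60,"xyz": [1.6,-0.2,0.5],"roll": 0.8},{"gripper": 60,"xyz": [3.2,-0.45,1.0],"roll": 1.6},{"gripper": 60,"xyz": [4.8,-0.7,1.5],"roll": 2.5},{"gripper": 60,"xyz": [6.4,-0.9,2.0],"roll": 3.3},{"gripper": 60,"xyz": [8.0,-1.1,2.6],"roll": 4.15}]'

```text
time_s: 1.7
eef_pos: [0.4159, -0.3548, 0.1548]
ee_rot: [0.001, 1.0, -0.012, 0.0]
ft_force: [0.5, -1.3, -0.1]
gripper_width: 0.0598
```

```bash
python3 -c "
from h import *
goto([.467,-.323,.13],-.02)"
```

```text
t 1.7 pos [ 0.4159 -0.3548  0.1548] yaw -0.0235 tilt [ 0.001  0.001 -1.   ] F [ 0.5 -1.3 -0.1] M [0.02 0.02 0.  ] w 59.8
xyz [ 1.677 -1.101  0.826] roll -0.033
```

send_rows --commands '[{"gripper": 60,"xyz": [1.0,-0.7,0.4],"roll": 0},{"gripper": 60,"xyz": [1.68,-1.1,0.8],"roll": 0},{"gripper": 60,"xyz": [1.68,-1.1,0.8],"roll": 0},{"gripper": 60,"xyz": [1.68,-1.1,0.8],"roll": 0},{"gripper": 60,"xyz": [1.68,-1.1,0.8],"roll": 0}]'

```text
time_s: 2.2
eef_pos: [0.4648, -0.3246, 0.1314]
ee_rot: [0.0, 1.0, -0.01, 0.0]
ft_force: [0.2, -0.5, 0.3]
gripper_width: 0.0599
```

```bash
python3 - <<'E'
from h import *
from station import bot
goto([.467,-.323,.036],-.02)
for n in("side","top"):
    p=bot.get_image(n); im=p["img"][:,:,::-1].copy()
    c=(300,130,380,210) if n=="side" else (330,190,410,270)
    im=cv2.resize(im[c[1]:c[3],c[0]:c[2]],None,fx=5,fy=5,interpolation=cv2.INTER_NEAREST)
    if n=="side": a=im
cv2.imwrite("pics/g1.png",np.hstack([a,im]))
E
```

```text
t 2.2 pos [ 0.4648 -0.3246  0.1314] yaw -0.0206 tilt [ 0.     0.001 -1.   ] F [ 0.2 -0.5  0.3] M [ 0.04 -0.01 -0.01] w 59.9
xyz [ 0.072 -0.057  3.18 ] roll -0.006
```

View pics/g1.png

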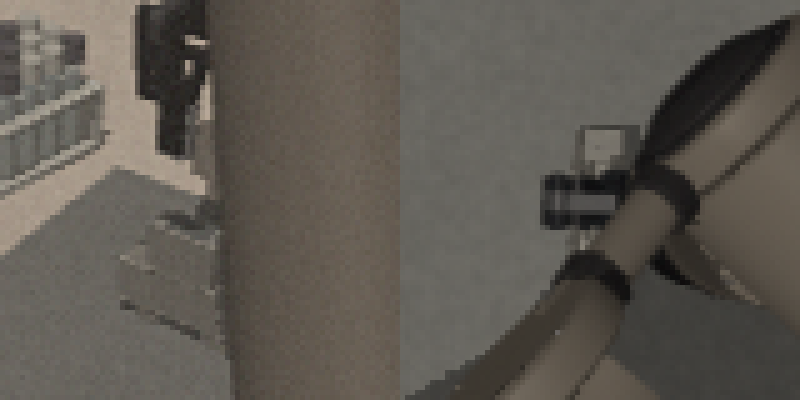

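send_rows --commands '[{"gripper": 60,"xyz": [0.07,-0.06,1.2],"roll": 0},{"gripper": 60,"xyz": [0.07,-0.06,2.4],"roll": 0},{"gripper": 60,"xyz": [0.07,-0.06,3.17],"roll": 0},{"gripper": 60,"xyz": [0.07,-0.06,3.17],"roll": 0},{"gripper": 40,"xyz": [0.07,-0.06,3.17],"roll": 0}]' --force 60

```text
time_s: 2.8
eef_pos: [0.4673, -0.3229, 0.0366]
ee_rot: [0.0, 1.0, -0.01, 0.0]
ft_force: [0.4, 0.2, 0.8]
gripper_width: 0.0465
```

send_rows --commands '[{"gripper": 10,"xyz": [0,0,0],"roll": 0},{"gripper": 10,"xyz": [0,0,0],"roll": 0},{"gripper": 10,"xyz": [0,0,0],"roll": 0},{"gripper": 10,"xyz": [0,0,0],"roll": 0},{"gripper": 10,"xyz": [0,0,0],"roll": 0}]'

```text
time_s: 3.3
eef_pos: [0.4684, -0.3231, 0.0378]
ee_rot: [0.001, 1.0, -0.01, 0.001]
ft_force: [-0.7, -0.8, 7.2]
gripper_width: 0.022
```

```bash
python3 -c "
from h import *
goto([.467,-.323,.036],-.02)"
```

```text
t 3.3 pos [ 0.4684 -0.3231  0.0378] yaw -0.0198 tilt [ 0.003  0.003 -1.   ] F [-0.7 -0.8  7.2] M [-0.05  0.14 -0.06] w 22.0
xyz [-0.045 -0.002  0.06 ] roll 0.002
```

```bash
cat >> h.py <<'E'
O=np.array([.6037,.0318,.0720]); YAW=.143; RR=railR(YAW)
GX=.0014; GZ=.0288   # TCP minus back in module axes, module upright
def back_to_tcp(b):  # b in rail frame (x,y,z) mm -> world tcp
    w=O+RR@(np.array(b)/1000); c=np.array([np.cos(YAW),np.sin(YAW),0]); return w+c*GX+[0,0,GZ]
def tcp_to_back(t):
    c=np.array([np.cos(YAW),np.sin(YAW),0]); return RR.T@(np.array(t)-c*GX-[0,0,GZ]-O)*1000
E
python3 -c "
from h import *
goto([.467,-.323,.22],.143)
for b in ([8.9,0,30],[8.9,0,14],[8.9,0,3.5],[1.7,0,4.5]): print(back_to_tcp(b))"
```

```text
t 3.3 pos [ 0.4684 -0.3231  0.0378] yaw -0.0198 tilt [ 0.003  0.003 -1.   ] F [-0.7 -0.8  7.2] M [-0.05  0.14 -0.06] w 22.0
xyz [-0.028  0.015 -6.073] roll -1.555
[0.60590938 0.03211811 0.13208126]
[0.61000822 0.03270828 0.11662645]
[0.61269808 0.03309557 0.10648423]
[0.60555823 0.03206755 0.10558666]
```

send_rows --commands '[{"gripper": 10,"xyz": [0,0,-0.5],"roll": 0},{"gripper": 10,"xyz": [0,0,-1.7],"roll": 0},{"gripper": 10,"xyz": [0,0,-3.0],"roll": 0},{"gripper": 10,"xyz": [0,0,-4.5],"roll": 0},{"gripper": 10,"xyz": [0,0,-6.0],"roll": 0}]'

```text
time_s: 3.8
eef_pos: [0.467, -0.3216, 0.2178]
ee_rot: [-0.0, 1.0, -0.01, -0.0]
ft_force: [1.1, -1.6, -2.7]
gripper_width: 0.0219
```

```bash
python3 - <<'E'
from h import *
goto(back_to_tcp([8.9,0,60]),.143)
E
```

```text
t 3.8 pos [ 0.467  -0.3216  0.2178] yaw -0.0197 tilt [-0. -0. -1.] F [ 1.1 -1.6 -2.7] M [-0.05 -0.05 -0.  ] w 21.9
xyz [  4.142 -11.837   1.892] roll -1.553
```

send_rows --commands '[{"gripper": 10,"xyz": [0.3,-1.3,-0.3],"roll": -0.3},{"gripper": 10,"xyz": [0.8,-2.7,-0.3],"roll": -0.6},{"gripper": 10,"xyz": [1.3,-4.2,-0.3],"roll": -0.9},{"gripper": 10,"xyz": [1.8,-5.7,-0.3],"roll": -1.2},{"gripper": 10,"xyz": [2.3,-7.2,-0.3],"roll": -1.55}]'

```text
time_s: 4.3
eef_pos: [0.5408, -0.1056, 0.2254]
ee_rot: [0.0, 0.997, 0.072, 0.0]
ft_force: [1.0, 0.4, -2.5]
gripper_width: 0.0219
```

```bash
python3 - <<'E'
from h import *
goto(back_to_tcp([8.9,0,60]),.143)
E
```

```text
t 4.3 pos [ 0.5408 -0.1056  0.2254] yaw 0.1435 tilt [ 0.001  0.    -1.   ] F [ 1.   0.4 -2.5] M [-0.04 -0.03  0.01] w 21.9
xyz [ 2.544 -4.234  2.144] roll 0.005
```

send_rows --commands '[{"gripper": 10,"xyz": [0.9,-1.4,0],"roll": 0},{"gripper": 10,"xyz": [1.7,-2.8,0.3],"roll": 0},{"gripper": 10,"xyz": [2.54,-4.23,1.2],"roll": 0},{"gripper": 10,"xyz": [2.54,-4.23,2.1],"roll": 0},{"gripper": 10,"xyz": [2.54,-4.23,2.1],"roll": 0}]'

```text
time_s: 4.8
eef_pos: [0.5956, 0.031, 0.1578]
ee_rot: [-0.001, 0.997, 0.073, -0.004]
ft_force: [-0.7, -0.4, -1.8]
gripper_width: 0.022
```

send_rows --commands '[{"gripper": 10,"xyz": [0,0,0],"roll": 0},{"gripper": 10,"xyz": [0,0,0],"roll": 0},{"gripper": 10,"xyz": [0,0,0],"roll": 0},{"gripper": 10,"xyz": [0,0,0],"roll": 0},{"gripper": 10,"xyz": [0,0,0],"roll": 0}]'

```text
time_s: 5.3
eef_pos: [0.5983, 0.0284, 0.1626]
ee_rot: [0.0, 0.997, 0.071, 0.001]
ft_force: [-0.9, -0.4, -2.3]
gripper_width: 0.0216
```

```bash
python3 - <<'E'
from h import *
from station import bot
goto(back_to_tcp([8.9,0,25]),.143)
d={}
for n in("side","top"): d[n]=bot.get_image(n)
pickle.dump(d,open("p1.pkl","wb"))
c=(160,120,270,260); im=d["side"]["img"][c[1]:c[3],c[0]:c[2],::-1]
cv2.imwrite("pics/h1s.png",cv2.convertScaleAbs(cv2.resize(im,None,fx=4,fy=4,interpolation=cv2.INTER_NEAREST),alpha=1.4))
c=(170,130,310,250); im=d["top"]["img"][c[1]:c[3],c[0]:c[2],::-1]
cv2.imwrite("pics/h1t.png",cv2.convertScaleAbs(cv2.resize(im,None,fx=5,fy=5,interpolation=cv2.INTER_NEAREST),alpha=1.4))
E
```

```text
t 5.3 pos [0.5983 0.0284 0.1626] yaw 0.1417 tilt [ 0.001  0.    -1.   ] F [-0.9 -0.4 -2.3] M [-0.03 -0.   -0.03] w 21.6
xyz [ 0.31  -0.087  1.178] roll -0.013
```

View pics/h1s.png

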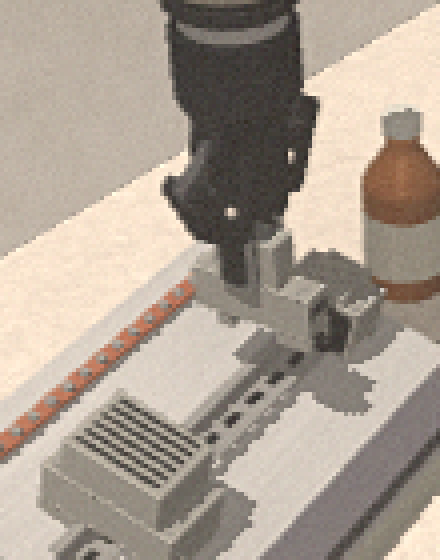

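View pics/h1t.png

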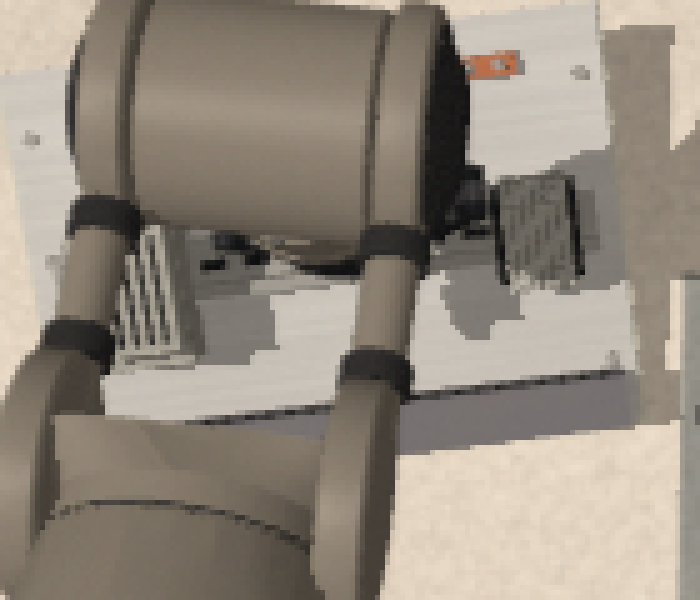

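```bash
cat > ov.py <<'E'
from h import *
def wire(p,b,Rm,f,c,out,extra=None):
    im=cv2.convertScaleAbs(cv2.resize(p["img"][c[1]:c[3],c[0]:c[2],::-1],None,fx=f,fy=f,interpolation=cv2.INTER_NEAREST),alpha=1.4)
    def box(x0,x1,y0,y1,z0,z1,col,o,M):
        P=np.array([[x,y,z] for x in(x0,x1) for y in(y0,y1) for z in(z0,z1)])/1000
        u=(proj(p,P@M.T+o)+.5-[c[0],c[1]])*f
        for i in range(8):
            for k in(1,2,4):
                if not i&k: cv2.line(im,tuple(u[i].astype(int)),tuple(u[i|k].astype(int)),col,1)
    box(-45,42,-11.25,11.25,0,30,(0,0,255),b,Rm); box(-22.5,22.5,-11.25,11.25,30,62,(0,255,0),b,Rm); box(18,25,-11.25,11.25,-9,0,(255,0,0),b,Rm)
    box(-17.5,17.5,-63,67,0,0,(255,0,255),O,RR)
    cv2.imwrite(out,im)
if __name__=="__main__":
    d=pickle.load(open("p1.pkl","rb"))
    t=np.array([.5983,.0284,.1626]); yaw=.1417; c=np.array([np.cos(yaw),np.sin(yaw),0])
    M=R.from_euler("z",yaw).as_matrix()
    wire(d["side"],t-c*GX-[0,0,GZ],M,8,(195,165,270,235),"pics/ov1.png")
E
python3 ov.py
```

```text
(no output)
```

View pics/ov1.png

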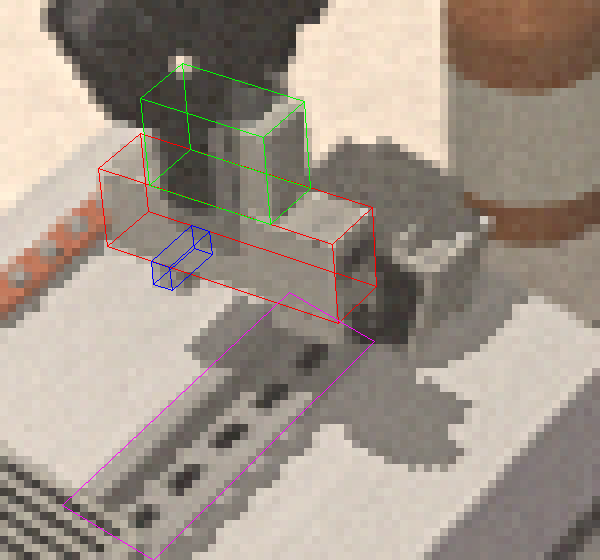

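```bash
python3 - <<'E'
from h import *
goto(back_to_tcp([9.2,0,17]),.143)
E
```

```text
t 5.4 pos [0.5982 0.0287 0.1621] yaw 0.1421 tilt [ 0.001  0.    -1.   ] F [-0.7 -0.3 -1.2] M [0.04 0.03 0.01] w 21.8
xyz [ 0.393 -0.077  1.418] roll -0.009
```

send_rows --commands '[{"gripper": 10,"xyz": [0.2,-0.04,0.4],"roll": 0},{"gripper": 10,"xyz": [0.39,-0.07,0.8],"roll": 0},{"gripper": 10,"xyz": [0.39,-0.07,1.2],"roll": 0},{"gripper": 10,"xyz": [0.39,-0.07,1.4],"roll": 0},{"gripper": 10,"xyz": [0.39,-0.07,1.4],"roll": 0}]'

```text
time_s: 5.9
eef_pos: [0.6084, 0.0329, 0.1179]
ee_rot: [-0.0, 0.997, 0.071, -0.002]
ft_force: [-0.2, 0.3, -1.8]
gripper_width: 0.0219
```

```bash
python3 - <<'E'
from h import *
goto(back_to_tcp([9.2,0,8]),.143)
s,M=st(); print(tcp_to_back(s["eef_pos"]))
E
```

```text
t 5.9 pos [0.6084 0.0329 0.1179] yaw 0.1427 tilt [-0.003 -0.001 -1.   ] F [-0.2  0.3 -1.8] M [ 0.02 -0.03 -0.01] w 21.9
xyz [0.114 0.013 0.231] roll -0.003
[ 7.72256412  0.37938633 15.58299182]
```

send_rows --commands '[{"gripper": 10,"xyz": [0.08,0,0],"roll": 0},{"gripper": 10,"xyz": [0.08,0,0.03],"roll": 0},{"gripper": 10,"xyz": [0.08,0,0.07],"roll": 0},{"gripper": 10,"xyz": [0.08,0,0.1],"roll": 0},{"gripper": 10,"xyz": [0.08,0,0.1],"roll": 0}]'

```text
time_s: 6.4
eef_pos: [0.6117, 0.0331, 0.1168]
ee_rot: [0.0, 0.997, 0.071, 0.0]
ft_force: [-0.1, 0.4, -1.6]
gripper_width: 0.0221
```

```bash
python3 - <<'E'
from h import *
goto(back_to_tcp([9.2,0,8]),.143)
s,M=st(); print(tcp_to_back(s["eef_pos"]))
E
```

```text
t 6.4 pos [0.6117 0.0331 0.1168] yaw 0.1425 tilt [ 0.  0. -1.] F [-0.1  0.4 -1.6] M [ 0.02 -0.03  0.01] w 22.1
xyz [0.004 0.005 0.197] roll -0.005
[10.59844607  0.13858184 13.74077543]
```

send_rows --commands '[{"gripper": 10,"xyz": [0,0,0.04],"roll": 0},{"gripper": 10,"xyz": [0,0,0.08],"roll": 0},{"gripper": 10,"xyz": [0,0,0.12],"roll": 0},{"gripper": 10,"xyz": [0,0,0.12],"roll": 0},{"gripper": 10,"xyz": [0,0,0.12],"roll": 0}]'

```text
time_s: 6.9
eef_pos: [0.6117, 0.0331, 0.1131]
ee_rot: [0.0, 0.997, 0.071, -0.0]
ft_force: [-0.5, -0.6, -2.8]
gripper_width: 0.0215
```

```bash
python3 - <<'E'
from h import *
goto(back_to_tcp([8.5,0,5]),.143)
s,M=st(); print(tcp_to_back(s["eef_pos"]))
E
```

```text
t 6.9 pos [0.6117 0.0331 0.1131] yaw 0.1425 tilt [-0.  0. -1.] F [-0.5 -0.6 -2.8] M [-0.01 -0.02  0.01] w 21.5
xyz [0.006 0.004 0.176] roll -0.005
[ 9.69201542  0.10646517 10.15987368]
```

send_rows --commands '[{"gripper": 10,"xyz": [0,0,0.03],"roll": 0},{"gripper": 10,"xyz": [0,0,0.06],"roll": 0},{"gripper": 10,"xyz": [0,0,0.09],"roll": 0},{"gripper": 10,"xyz": [0,0,0.09],"roll": 0},{"gripper": 10,"xyz": [0,0,0.09],"roll": 0}]'

```text
time_s: 7.4
eef_pos: [0.6117, 0.0331, 0.1104]
ee_rot: [0.0, 0.997, 0.071, -0.0]
ft_force: [0.6, 0.3, -1.8]
gripper_width: 0.0218
```

```bash
python3 - <<'E'
from h import *
goto(back_to_tcp([8.5,0,5]),.143)
s,M=st(); print(tcp_to_back(s["eef_pos"]))
E
```

```text
t 7.4 pos [0.6117 0.0331 0.1104] yaw 0.1425 tilt [-0.  0. -1.] F [ 0.6  0.3 -1.8] M [-0.02 -0.02 -0.  ] w 21.8
xyz [0.006 0.004 0.087] roll -0.005
[9.01011476 0.10885939 7.5553982 ]
```

send_rows --commands '[{"gripper": 10,"xyz": [0,0,0.02],"roll": 0},{"gripper": 10,"xyz": [0,0,0.04],"roll": 0},{"gripper": 10,"xyz": [0,0,0.06],"roll": 0},{"gripper": 10,"xyz": [0,0,0.06],"roll": 0},{"gripper": 10,"xyz": [0,0,0.06],"roll": 0}]'

```text
time_s: 7.9
eef_pos: [0.6118, 0.0331, 0.1088]
ee_rot: [0.0, 0.997, 0.071, 0.0]
ft_force: [-0.1, 0.3, -0.3]
gripper_width: 0.0216
```

```bash
python3 - <<'E'
from h import *
goto(back_to_tcp([8.5,0,3.5]),.143)
s,M=st(); print(tcp_to_back(s["eef_pos"]))
E
```

```text
t 7.9 pos [0.6118 0.0331 0.1088] yaw 0.1425 tilt [ 0.  0. -1.] F [-0.1  0.3 -0.3] M [ 0.01  0.03 -0.01] w 21.6
xyz [0.016 0.004 0.081] roll -0.004
[8.66533813 0.10744504 5.95947914]
```

send_rows --commands '[{"gripper": 10,"xyz": [0,0,0.01],"roll": 0},{"gripper": 10,"xyz": [0,0,0.02],"roll": 0},{"gripper": 10,"xyz": [0,0,0.03],"roll": 0},{"gripper": 10,"xyz": [0,0,0.03],"roll": 0},{"gripper": 10,"xyz": [0,0,0.03],"roll": 0}]'

```text
time_s: 8.4
eef_pos: [0.612, 0.0331, 0.1085]
ee_rot: [0.0, 0.997, 0.071, 0.0]
ft_force: [-0.6, 0.6, 5.1]
gripper_width: 0.0215
```

```bash
python3 - <<'E'
from h import *
goto(back_to_tcp([8.5,0,3.5]),.143)
s,M=st(); print(tcp_to_back(s["eef_pos"]))
E
```

```text
t 8.4 pos [0.612  0.0331 0.1085] yaw 0.1425 tilt [ 0.001  0.    -1.   ] F [-0.6  0.6  5.1] M [ 0.06  0.39 -0.02] w 21.5
xyz [0.011 0.003 0.072] roll -0.004
[8.73612428 0.1056399  5.66716182]
```

send_rows --commands '[{"gripper": 10,"xyz": [0,0,-0.03],"roll": 0},{"gripper": 10,"xyz": [-0.04,0,-0.02],"roll": 0},{"gripper": 10,"xyz": [-0.08,0,-0.01],"roll": 0},{"gripper": 10,"xyz": [-0.12,0,0.0],"roll": 0},{"gripper": 10,"xyz": [-0.12,0,0.0],"roll": 0}]'

```text
time_s: 8.9
eef_pos: [0.6081, 0.0325, 0.1078]
ee_rot: [0.0, 0.997, 0.071, 0.0]
ft_force: [0.3, 0.1, 1.5]
gripper_width: 0.0218
```

```bash
sed -i 's/^O=.*/O=np.array([.6037,.0318,.0720]); YAW=.143; RR=railR(YAW); O=O+RR[:,2]*.0022/' h.py; python3 - <<'E'
from h import *
goto(back_to_tcp([1.7,0,4.6]),.143)
s,M=st(); print(tcp_to_back(s["eef_pos"]))
E
```

```text
t 8.9 pos [0.6081 0.0325 0.1078] yaw 0.1425 tilt [ 0.  0. -1.] F [0.3 0.1 1.5] M [-0.02 -0.02 -0.02] w 21.8
xyz [-0.106  0.003 -0.002] roll -0.005
[4.76321482 0.07789167 3.72821127]
```

send_rows --commands '[{"gripper": 10,"xyz": [-0.02,0,-0.005],"roll": 0},{"gripper": 10,"xyz": [-0.04,0,-0.005],"roll": 0},{"gripper": 10,"xyz": [-0.06,0,-0.005],"roll": 0},{"gripper": 10,"xyz": [-0.07,0,-0.005],"roll": 0},{"gripper": 10,"xyz": [-0.07,0,-0.005],"roll": 0}]'

```text
time_s: 9.4
eef_pos: [0.6059, 0.0323, 0.1078]
ee_rot: [0.0, 0.997, 0.071, -0.0]
ft_force: [0.8, 0.2, -0.3]
gripper_width: 0.0219
```

```bash
python3 - <<'E'
from h import *
goto(back_to_tcp([1.7,0,4.6]),.143)
s,M=st(); print(tcp_to_back(s["eef_pos"]))
E
```

```text
t 9.4 pos [0.6059 0.0323 0.1078] yaw 0.1425 tilt [-0. -0. -1.] F [ 0.8  0.2 -0.3] M [ 0.01 -0.07  0.01] w 21.9
xyz [-0.032  0.004 -0.002] roll -0.005
[2.62938184 0.13168166 4.30166189]
```

send_rows --commands '[{"gripper": 10,"xyz": [-0.015,0,0],"roll": 0},{"gripper": 10,"xyz": [-0.03,0,0],"roll": 0},{"gripper": 10,"xyz": [-0.045,0,0],"roll": 0},{"gripper": 10,"xyz": [-0.05,0,0],"roll": 0},{"gripper": 10,"xyz": [-0.05,0,0],"roll": 0}]'

```text
time_s: 9.9
eef_pos: [0.6044, 0.032, 0.1078]
ee_rot: [0.0, 0.997, 0.071, -0.0]
ft_force: [0.6, 0.2, -1.5]
gripper_width: 0.0219
```

```bash
python3 - <<'E'
from h import *
goto(back_to_tcp([1.7,0,4.6]),.143)
s,M=st(); print(tcp_to_back(s["eef_pos"]))
E
```

```text
t 9.9 pos [0.6044 0.032  0.1078] yaw 0.1425 tilt [-0. -0. -1.] F [ 0.6  0.2 -1.5] M [ 0.01 -0.03 -0.06] w 21.9
xyz [ 0.017  0.005 -0.   ] roll -0.005
[1.20473397 0.13566074 4.71945953]
```

send_rows --commands '[{"gripper": 10,"xyz": [-0.015,0,0],"roll": 0},{"gripper": 10,"xyz": [-0.03,0,0],"roll": 0},{"gripper": 10,"xyz": [-0.045,0,0],"roll": 0},{"gripper": 10,"xyz": [-0.05,0,0],"roll": 0},{"gripper": 10,"xyz": [-0.05,0,0],"roll": 0}]'

```text
time_s: 10.4
eef_pos: [0.6038, 0.0319, 0.1081]
ee_rot: [0.0, 0.997, 0.071, 0.001]
ft_force: [3.8, 0.2, -2.3]
gripper_width: 0.0219
```

```bash
python3 - <<'E'
from h import *
goto(back_to_tcp([1.7,0,4.6]),.143)
s,M=st(); print(tcp_to_back(s["eef_pos"]))
E
```

```text
t 10.4 pos [0.6038 0.0319 0.1081] yaw 0.1425 tilt [ 0.002  0.    -1.   ] F [ 3.8  0.2 -2.3] M [ 0.22 -0.83  0.01] w 21.9
xyz [0.04  0.002 0.011] roll -0.005
[0.63481506 0.07451094 5.22560075]
```

send_rows --commands '[{"gripper": 10,"xyz": [0.01,0,0.015],"roll": 0},{"gripper": 10,"xyz": [0.01,0,0.015],"roll": 0},{"gripper": 26,"xyz": [0.01,0,0.015],"roll": 0},{"gripper": 30,"xyz": [0.01,0,0.015],"roll": 0},{"gripper": 36,"xyz": [0.01,0,0.015],"roll": 0}]'

```text
time_s: 10.9
eef_pos: [0.6028, 0.0318, 0.1073]
ee_rot: [0.0, 0.997, 0.071, -0.001]
ft_force: [0.2, -0.4, -0.4]
gripper_width: 0.0358
```

```bash
python3 - <<'E'
from h import *
from station import bot
goto(back_to_tcp([1.7,0,40]),.143)
p=bot.get_image("side"); pickle.dump({"side":p},open("p2.pkl","wb"))
from ov import wire
b=O+RR@np.array([.7,0,3.2])/1000
wire(p,b,RR@R.from_euler("y",np.radians(10)).as_matrix(),8,(190,165,270,238),"pics/ov2.png")
c=(190,165,270,238); cv2.imwrite("pics/h2.png",cv2.convertScaleAbs(cv2.resize(p["img"][c[1]:c[3],c[0]:c[2],::-1],None,fx=8,fy=8,interpolation=cv2.INTER_NEAREST),alpha=1.4))
E
```

```text
t 10.9 pos [0.6028 0.0318 0.1073] yaw 0.1426 tilt [-0.001 -0.    -1.   ] F [ 0.2 -0.4 -0.4] M [-0.03  0.01  0.03] w 35.8
xyz [-0.236  0.005 -1.158] roll -0.004
```

View pics/ov2.png

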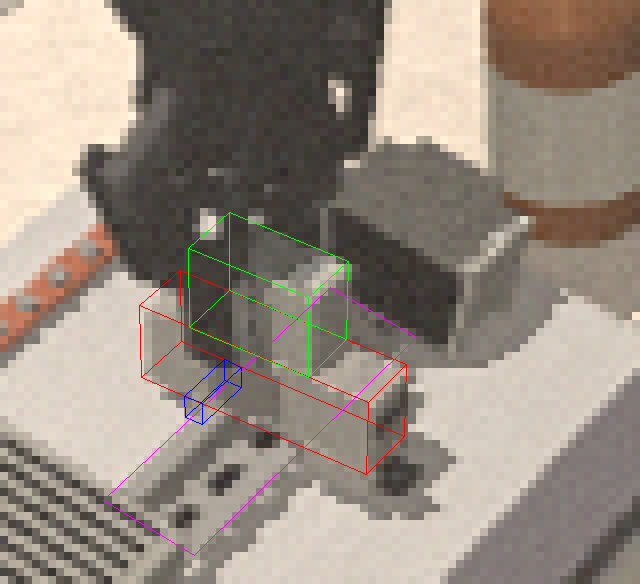

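View pics/h2.png

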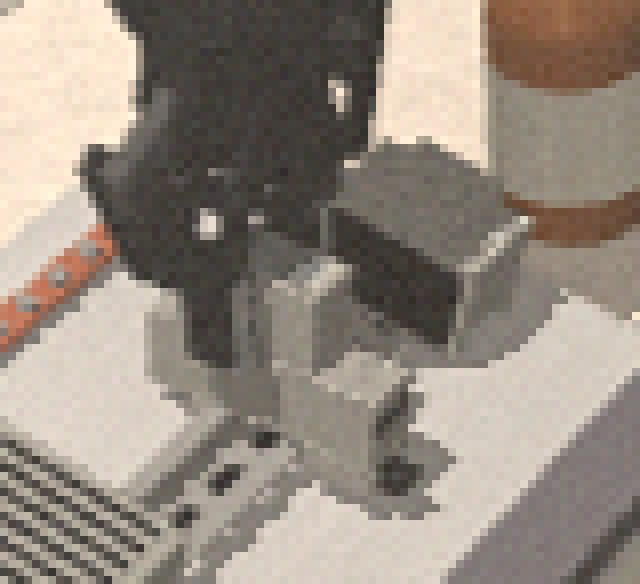

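send_rows --commands '[{"gripper": 40,"xyz": [0,0,-0.5],"roll": 0},{"gripper": 40,"xyz": [0,0,-1.2],"roll": 0},{"gripper": 40,"xyz": [0,0,-2.0],"roll": 0},{"gripper": 20,"xyz": [-0.5,0,-2.2],"roll": 0},{"gripper": 0,"xyz": [-1.2,0,-2.2],"roll": 0}]' --force 30

```text
time_s: 11.45
eef_pos: [0.5684, 0.0267, 0.1747]
ee_rot: [0.0, 0.997, 0.071, 0.001]
ft_force: [-0.4, 0.3, -0.3]
gripper_width: 0.0118
```

```bash
python3 - <<'E'
from h import *
from station import bot
c=np.array([np.cos(YAW),np.sin(YAW),0])
zf=O+RR@np.array([-.034,0,.030])-.011*c
print(zf); goto(zf+[0,0,.025],.143)
p=bot.get_image("side"); pickle.dump({"side":p},open("p3.pkl","wb"))
from ov import wire
b=O+RR@np.array([.7,0,3.2])/1000
wire(p,b,RR@R.from_euler("y",np.radians(10)).as_matrix(),8,(190,165,270,238),"pics/ov3.png")
E
```

```text
[0.55205711 0.02436431 0.09430296]
t 11.45 pos [0.5684 0.0267 0.1747] yaw 0.1428 tilt [ 0.003  0.001 -1.   ] F [-0.4  0.3 -0.3] M [-0.02 -0.05 -0.05] w 11.8
xyz [-0.556 -0.003  1.846] roll -0.002
```

View pics/ov3.png

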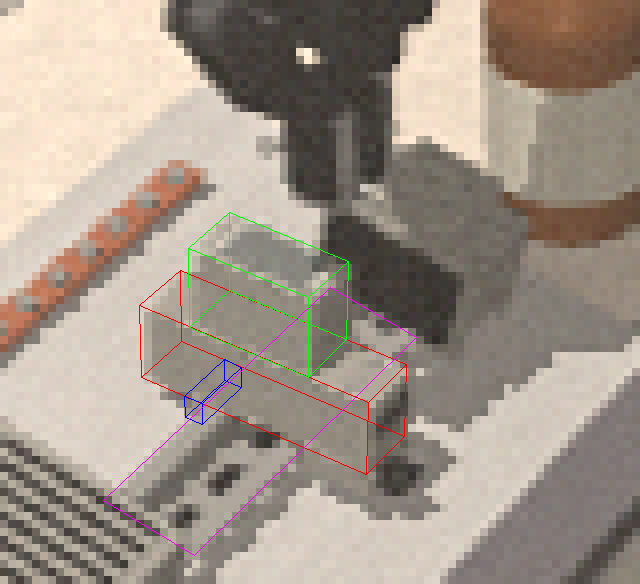

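send_rows --commands '[{"gripper": 0,"xyz": [-0.4,0,0],"roll": 0},{"gripper": 0,"xyz": [-0.56,0,0.4],"roll": 0},{"gripper": 0,"xyz": [-0.56,0,1.2],"roll": 0},{"gripper": 0,"xyz": [-0.56,0,1.8],"roll": 0},{"gripper": 0,"xyz": [-0.56,0,1.8],"roll": 0}]'

```text
time_s: 12.0
eef_pos: [0.5494, 0.0245, 0.1171]
ee_rot: [-0.0, 0.997, 0.071, -0.003]
ft_force: [-0.6, -0.1, -0.4]
gripper_width: 0.0002
```

```bash
python3 - <<'E'
from h import *
from station import bot
zf=np.array([0.55206,0.02436,0.0943]); goto(zf,.143)
p=bot.get_image("side")
c=(190,145,280,238); cv2.imwrite("pics/h4.png",cv2.convertScaleAbs(cv2.resize(p["img"][c[1]:c[3],c[0]:c[2],::-1],None,fx=6,fy=6,interpolation=cv2.INTER_NEAREST),alpha=1.4))
E
```

```text
t 12.0 pos [0.5494 0.0245 0.1171] yaw 0.1425 tilt [-0.005 -0.001 -1.   ] F [-0.6 -0.1 -0.4] M [-0.05 -0.02  0.01] w 0.2
xyz [0.092 0.017 0.76 ] roll -0.005
```

View pics/h4.png

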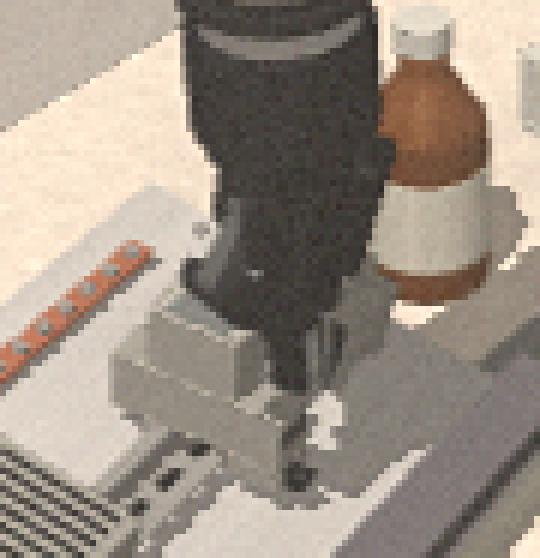

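send_rows --commands '[{"gripper": 0,"xyz": [0.08,0,0.06],"roll": 0},{"gripper": 0,"xyz": [0.08,0,0.12],"roll": 0},{"gripper": 0,"xyz": [0.08,0,0.18],"roll": 0},{"gripper": 0,"xyz": [0.08,0,0.2],"roll": 0},{"gripper": 0,"xyz": [0.08,0,0.2],"roll": 0}]'

```text
time_s: 12.55
eef_pos: [0.5536, 0.0247, 0.1136]
ee_rot: [0.0, 0.997, 0.071, 0.0]
ft_force: [-0.3, -0.3, 0.3]
gripper_width: -0.0001
```

```bash
python3 - <<'E'
from h import *
zf=np.array([0.55206,0.02436,0.0943]); goto(zf,.143)
E
```

```text
t 12.55 pos [0.5536 0.0247 0.1136] yaw 0.1425 tilt [ 0.  0. -1.] F [-0.3 -0.3  0.3] M [0.02 0.   0.  ] w -0.1
xyz [-0.051  0.005  0.643] roll -0.004
```

send_rows --commands '[{"gripper": 0,"xyz": [0,0,0.04],"roll": 0},{"gripper": 0,"xyz": [0,0,0.08],"roll": 0},{"gripper": 0,"xyz": [0,0,0.12],"roll": 0},{"gripper": 0,"xyz": [0,0,0.15],"roll": 0},{"gripper": 0,"xyz": [0,0,0.15],"roll": 0}]'

```text
time_s: 13.05
eef_pos: [0.5534, 0.0247, 0.1088]
ee_rot: [0.0, 0.997, 0.071, -0.0]
ft_force: [-0.5, -0.1, -0.1]
gripper_width: -0.0004
```

send_rows --commands '[{"gripper": 0,"xyz": [0,0,0.02],"roll": 0},{"gripper": 0,"xyz": [0,0,0.04],"roll": 0},{"gripper": 0,"xyz": [0,0,0.06],"roll": 0},{"gripper": 0,"xyz": [0,0,0.08],"roll": 0},{"gripper": 0,"xyz": [0,0,0.08],"roll": 0}]'

```text
time_s: 13.55
eef_pos: [0.5535, 0.0247, 0.1065]
ee_rot: [0.0, 0.997, 0.071, -0.0]
ft_force: [0.1, -0.4, -1.0]
gripper_width: -0.0
```

send_rows --commands '[{"gripper": 0,"xyz": [0,0,0.02],"roll": 0},{"gripper": 0,"xyz": [0,0,0.04],"roll": 0},{"gripper": 0,"xyz": [0,0,0.06],"roll": 0},{"gripper": 0,"xyz": [0,0,0.08],"roll": 0},{"gripper": 0,"xyz": [0,0,0.08],"roll": 0}]'

```text
time_s: 14.05
eef_pos: [0.5535, 0.0247, 0.104]
ee_rot: [0.0, 0.997, 0.071, -0.0]
ft_force: [-0.4, 0.7, -0.4]
gripper_width: 0.0
```

```bash
python3 - <<'E'
from h import *
from station import bot
zf=np.array([0.55206,0.02436,0.0943]); goto(zf,.143)
p=bot.get_image("side")
c=(190,145,280,238); cv2.imwrite("pics/h5.png",cv2.convertScaleAbs(cv2.resize(p["img"][c[1]:c[3],c[0]:c[2],::-1],None,fx=6,fy=6,interpolation=cv2.INTER_NEAREST),alpha=1.4))
E
```

```text
t 14.05 pos [0.5535 0.0247 0.104 ] yaw 0.1426 tilt [-0.  0. -1.] F [-0.4  0.7 -0.4] M [-0.04 -0.01  0.  ] w 0.0
xyz [-0.048  0.006  0.325] roll -0.004
```

View pics/h5.png

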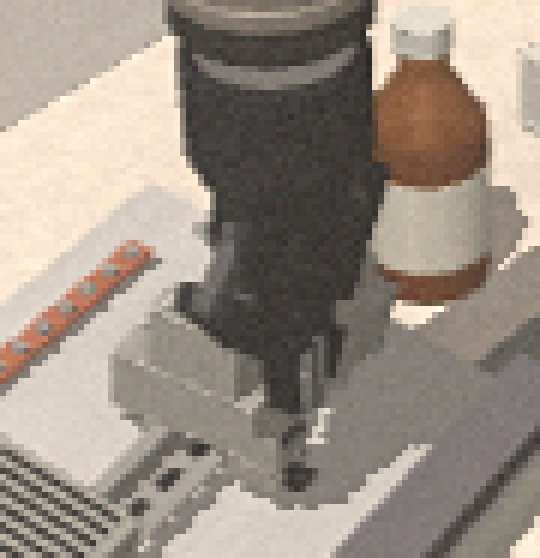

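send_rows --commands '[{"gripper": 0,"xyz": [0,0,0.02],"roll": 0},{"gripper": 0,"xyz": [0,0,0.04],"roll": 0},{"gripper": 0,"xyz": [0,0,0.06],"roll": 0},{"gripper": 0,"xyz": [0,0,0.06],"roll": 0},{"gripper": 0,"xyz": [0,0,0.06],"roll": 0}]'

```text
time_s: 14.6
eef_pos: [0.5534, 0.0247, 0.1026]
ee_rot: [0.0, 0.997, 0.071, -0.0]
ft_force: [-1.7, -0.4, 3.9]
gripper_width: 0.0004
```

send_rows --commands '[{"gripper": 0,"xyz": [0,0,0.01],"roll": 0},{"gripper": 0,"xyz": [0,0,0.02],"roll": 0},{"gripper": 0,"xyz": [0,0,0.03],"roll": 0},{"gripper": 0,"xyz": [0,0,0.03],"roll": 0},{"gripper": 0,"xyz": [0,0,0.03],"roll": 0}]'

```text
time_s: 15.1
eef_pos: [0.5531, 0.0247, 0.1014]
ee_rot: [0.0, 0.997, 0.071, -0.0]
ft_force: [-4.5, -0.6, 5.2]
gripper_width: 0.0001
```

send_rows --commands '[{"gripper": 0,"xyz": [-0.03,0,0.0],"roll": 0},{"gripper": 0,"xyz": [-0.06,0,0.0],"roll": 0},{"gripper": 0,"xyz": [-0.06,0,0.02],"roll": 0},{"gripper": 0,"xyz": [-0.06,0,0.03],"roll": 0},{"gripper": 0,"xyz": [-0.06,0,0.03],"roll": 0}]'

```text
time_s: 15.6
eef_pos: [0.5522, 0.0245, 0.1006]
ee_rot: [0.0, 0.997, 0.071, 0.0]
ft_force: [2.0, 1.0, 2.6]
gripper_width: 0.0002
```

```bash
python3 - <<'E'
from h import *
from station import bot
zf=np.array([0.55206,0.02436,0.0943]); goto(zf,.143)
p=bot.get_image("side")
c=(190,145,280,238); cv2.imwrite("pics/h6.png",cv2.convertScaleAbs(cv2.resize(p["img"][c[1]:c[3],c[0]:c[2],::-1],None,fx=6,fy=6,interpolation=cv2.INTER_NEAREST),alpha=1.4))
E
```

```text
t 15.6 pos [0.5522 0.0245 0.1006] yaw 0.1425 tilt [ 0.001  0.    -1.   ] F [2.  1.  2.6] M [ 0.05 -0.16 -0.02] w 0.2
xyz [-0.004  0.004  0.21 ] roll -0.004
```

View pics/h6.png

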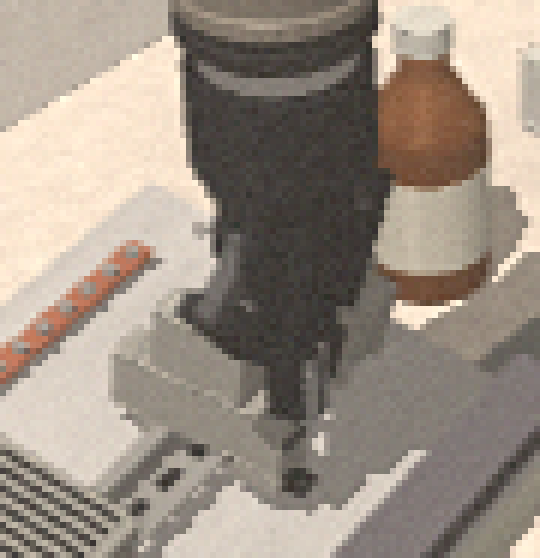

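send_rows --commands '[{"gripper": 0,"xyz": [-0.005,0,0.015],"roll": 0},{"gripper": 0,"xyz": [-0.01,0,0.03],"roll": 0},{"gripper": 0,"xyz": [-0.015,0,0.045],"roll": 0},{"gripper": 0,"xyz": [-0.02,0,0.05],"roll": 0},{"gripper": 0,"xyz": [-0.02,0,0.05],"roll": 0}]'

```text
time_s: 16.15
eef_pos: [0.551, 0.0243, 0.099]
ee_rot: [0.0, 0.997, 0.071, -0.0]
ft_force: [0.1, 1.6, 3.8]
gripper_width: 0.0
```

send_rows --commands '[{"gripper": 0,"xyz": [-0.005,0,0.015],"roll": 0},{"gripper": 0,"xyz": [-0.01,0,0.03],"roll": 0},{"gripper": 0,"xyz": [-0.015,0,0.045],"roll": 0},{"gripper": 0,"xyz": [-0.02,0,0.05],"roll": 0},{"gripper": 0,"xyz": [-0.02,0,0.05],"roll": 0}]'

```text
time_s: 16.65
eef_pos: [0.5504, 0.0243, 0.0975]
ee_rot: [0.0, 0.997, 0.071, -0.0]
ft_force: [-1.5, -0.8, 4.5]
gripper_width: 0.0002
```

send_rows --commands '[{"gripper": 0,"xyz": [-0.005,0,0.015],"roll": 0},{"gripper": 0,"xyz": [-0.01,0,0.03],"roll": 0},{"gripper": 0,"xyz": [-0.015,0,0.045],"roll": 0},{"gripper": 0,"xyz": [-0.02,0,0.05],"roll": 0},{"gripper": 0,"xyz": [-0.02,0,0.05],"roll": 0}]'

```text
time_s: 17.15
eef_pos: [0.5499, 0.0242, 0.0958]
ee_rot: [0.0, 0.997, 0.071, -0.0]
ft_force: [0.2, 0.1, 0.5]
gripper_width: 0.0003
```

send_rows --commands '[{"gripper": 0,"xyz": [-0.005,0,0.015],"roll": 0},{"gripper": 0,"xyz": [-0.01,0,0.03],"roll": 0},{"gripper": 0,"xyz": [-0.01,0,0.04],"roll": 0},{"gripper": 0,"xyz": [-0.01,0,0.04],"roll": 0},{"gripper": 0,"xyz": [-0.01,0,0.04],"roll": 0}]'

```text
time_s: 17.65
eef_pos: [0.5497, 0.0242, 0.0949]
ee_rot: [0.0, 0.997, 0.071, 0.0]
ft_force: [-0.2, -0.1, -0.3]
gripper_width: -0.0002
```

```bash
python3 - <<'E'
from h import *
zf=np.array([0.55206,0.02436,0.0943]); goto(zf,.143)
E
```

```text
t 17.65 pos [0.5497 0.0242 0.0949] yaw 0.1425 tilt [ 0.  0. -1.] F [-0.2 -0.1 -0.3] M [0.08 0.01 0.03] w -0.2
xyz [0.078 0.005 0.02 ] roll -0.004
```

send_rows --commands '[{"gripper": 0,"xyz": [0,0,0.015],"roll": 0},{"gripper": 0,"xyz": [0,0,0.03],"roll": 0},{"gripper": 0,"xyz": [0,0,0.045],"roll": 0},{"gripper": 0,"xyz": [0,0,0.045],"roll": 0},{"gripper": 0,"xyz": [0,0,0.045],"roll": 0}]'

```text
time_s: 18.15
eef_pos: [0.5497, 0.0242, 0.0935]
ee_rot: [0.0, 0.997, 0.071, -0.0]
ft_force: [-0.4, 0.0, -0.1]
gripper_width: -0.0001
```

```bash
python3 - <<'E'
from h import *
from station import bot
from ov import wire
goto([.5497,.0242,.0949],.143)
p=bot.get_image("side")
wire(p,O,RR,8,(190,165,270,238),"pics/ov7.png")
E
```

```text
t 18.15 pos [0.5497 0.0242 0.0935] yaw 0.1426 tilt [-0.  0. -1.] F [-0.4  0.  -0.1] M [-0.02 -0.02  0.  ] w -0.1
xyz [ 0.001 -0.001 -0.046] roll -0.004
```

View pics/ov7.png

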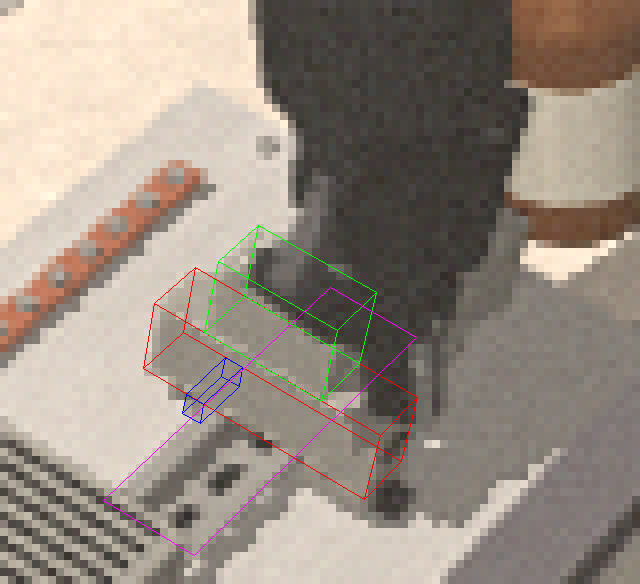

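send_rows --commands '[{"gripper": 0,"xyz": [0,0,0.015],"roll": 0},{"gripper": 0,"xyz": [0,0,0.03],"roll": 0},{"gripper": 0,"xyz": [0,0,0.04],"roll": 0},{"gripper": 0,"xyz": [0,0,0.05],"roll": 0},{"gripper": 0,"xyz": [0,0,0.05],"roll": 0}]'

```text
time_s: 18.7
eef_pos: [0.5492, 0.0241, 0.0919]
ee_rot: [0.0, 0.997, 0.071, -0.001]
ft_force: [-3.2, -0.2, 2.6]
gripper_width: -0.0001
```

send_rows --commands '[{"gripper": 0,"xyz": [-0.01,0,0.01],"roll": 0},{"gripper": 0,"xyz": [-0.02,0,0.02],"roll": 0},{"gripper": 0,"xyz": [-0.03,0,0.03],"roll": 0},{"gripper": 0,"xyz": [-0.03,0,0.03],"roll": 0},{"gripper": 0,"xyz": [-0.03,0,0.03],"roll": 0}]'

```text
time_s: 19.2
eef_pos: [0.5487, 0.024, 0.0911]
ee_rot: [0.0, 0.997, 0.071, -0.0]
ft_force: [-4.3, -0.7, 3.9]
gripper_width: 0.0001
```

send_rows --commands '[{"gripper": 0,"xyz": [-0.1,0,-0.1],"roll": 0},{"gripper": 0,"xyz": [-0.3,0,-0.6],"roll": 0},{"gripper": 0,"xyz": [-0.5,0,-1.6],"roll": 0},{"gripper": 0,"xyz": [-1.0,0,-3.0],"roll": 0},{"gripper": 0,"xyz": [-1.5,0,-4.5],"roll": 0}]'

```text
time_s: 19.7
eef_pos: [0.5035, 0.0177, 0.228]
ee_rot: [-0.0, 0.997, 0.071, 0.0]
ft_force: [1.1, -0.4, 0.5]
gripper_width: 0.0001
```

send_rows --commands '[{"gripper": 0,"xyz": [-0.5,1,-1],"roll": 0},{"gripper": 0,"xyz": [-1.5,2,-1.5],"roll": 0},{"gripper": 0,"xyz": [-2.5,3.5,-1.5],"roll": 0},{"gripper": 0,"xyz": [-3,5,-1.5],"roll": 0},{"gripper": 0,"xyz": [-3,6,-1.5],"roll": 0}]'

```text
time_s: 20.2
eef_pos: [0.4392, -0.1758, 0.273]
ee_rot: [0.001, 0.998, 0.07, 0.001]
ft_force: [0.7, 0.7, -0.2]
gripper_width: -0.0003
```

```bash
python3 - <<'E'
from h import *
from station import bot
from ov import wire
goto([.5497,.0242,.0949],.143)
d={n:bot.get_image(n) for n in("side","top")}; pickle.dump(d,open("p8.pkl","wb"))
wire(d["side"],O,RR,8,(190,165,270,238),"pics/ov8.png")
p=d["side"]; c=(190,165,270,238); cv2.imwrite("pics/h8.png",cv2.convertScaleAbs(cv2.resize(p["img"][c[1]:c[3],c[0]:c[2],::-1],None,fx=8,fy=8,interpolation=cv2.INTER_NEAREST),alpha=1.4))
wire(d["top"],O,RR,6,(180,140,300,220),"pics/ov8t.png")
E
```

```text
t 20.2 pos [ 0.4392 -0.1758  0.273 ] yaw 0.1407 tilt [ 0.002  0.003 -1.   ] F [ 0.7  0.7 -0.2] M [ 0.05 -0.01  0.01] w -0.3
xyz [ 4.567 -6.1    5.931] roll -0.022
```

View pics/ov8.png

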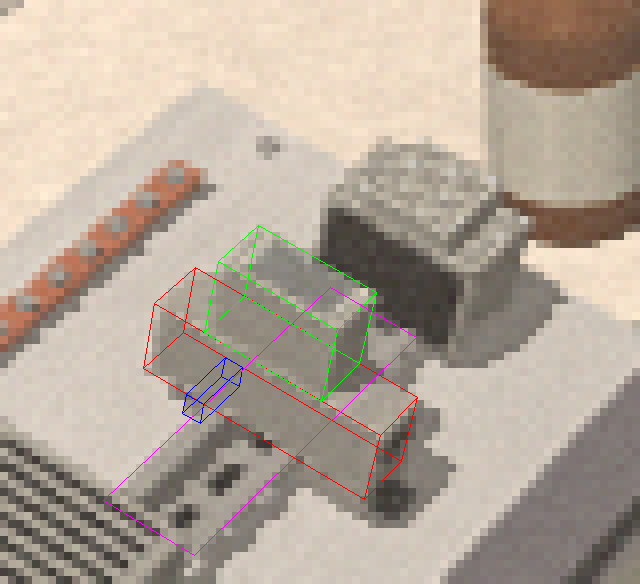

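View pics/h8.png

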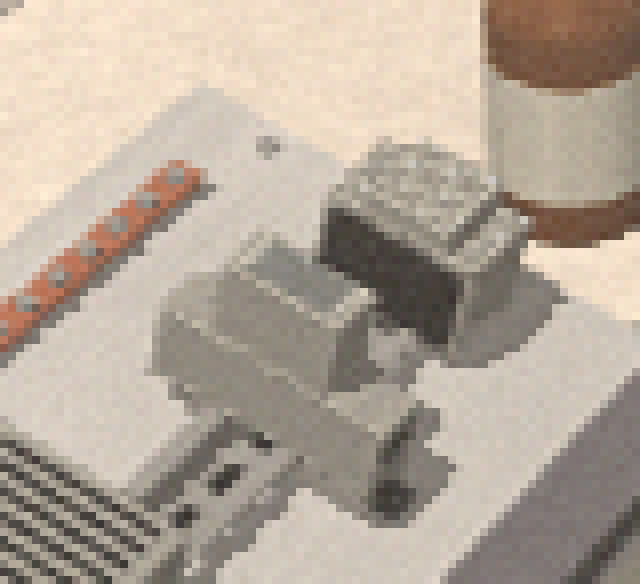

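View pics/ov8t.png

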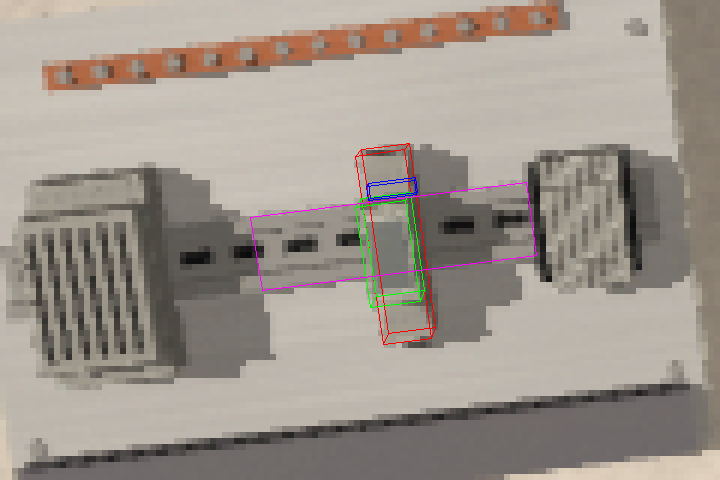

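```bash
python3 -c "
from station import bot
print(bot.finish_job())"
```

```text
the job is handed in; nothing more can be done
None
```

I hung the module on the rail's upper edge, pushed its foot down until the clip snapped, and handed the job in at about 20 s of the 66 s allowed. The hand-in gives no verdict, so this rests on my own checks.

- **Hooking:** I held the module upright, which puts its foot end about 15 degrees up from the rail. I lowered the lip just past the upper edge until the foot end touched the lower flange, then drew it in until the jaw touched the edge. Those two touches put the lip at about x 13.4 mm and z -2.5 to -3 mm in the rail frame, inside the required range.
- **Snapping in:** I let go and the module rested at about 10 degrees. I then pressed its foot shoulder with closed fingers. The force rose to about 5 N and dropped to zero as the foot went ahead of the fingers, which is what a snap looks like. A light press of about 4 N downward afterwards met firm resistance.
- **Final pictures:** In the last side view the module lies flat to about 1 degree and stayed down after the fingers left. In the top view it is square to the rail. It is roughly 63 mm from the terminal blocks and about 67 mm or more from the power supply. The gripper was clear of everything.
- **Limits:** Forces on the rail read at most about 7 N against the 30 N limit. I did not touch the bottle, rack or screwdriver.

**What disagreed:** my two camera estimates of the rail's height differed by 3 to 4 mm. Touching the rail put it in between, and I used that. The final overlay is still about one pixel (2 to 3 mm) off in position. The clip tooth itself is not visible in the pictures, so the snap is inferred from the force drop and the flat, stable pose.

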